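Find the loose spray head in the rinse well

TASK

One of the three spray heads hidden under the rinse well's swivel cover has come loose: turn the cover to bring the opening over the heads in turn, feel which one is loose and lift it out. Stand it upright on its foot on the floor of the grey parts tray, setting it down gently, and leave the cover's opening centred over the empty socket, ready for the new head. Leave the other two heads seated and do not push the other things on the counter about.

Things in the scene. Friction and masses are not known exactly. Their poses are not given: they have to be found in the camera images.
- well: Round steel rinse well, fixed, any yaw: 296 mm outside diameter, wall 4 mm, wall top at z = 68 mm. Origin: centre of its underside, on the table. On its 4 mm floor, 90 mm from the centre, 120 degrees apart, are three like collars (sockets, 51 mm diameter, 14 mm high), a spray head in each. A dark upright rib outside the wall, 16 mm wide, out to 159 mm from the centre, marks each socket's direction.
- cover (a joint): Turn of the flat round black cover (300 mm diameter, 4 mm thick, top at z = 72 mm) about the well's axis, rad, counter-clockwise from above. 0, 2.094 and 4.189 (or -2.094) put its opening over socket 0, 1, 2; starts at 0.8 to 1.3. Stops at -6.2 and 6.2; light friction (1.2 N at the post), stays where left. It hides the well except under its one opening.
- opening (a point): Middle of the cover's only opening, 90 mm from the well's axis, level with the cover's top (z = 72 mm). The opening is a wedge, about 94 degrees wide, running out to the wall; when centred over a socket at least 50 mm is free all round the socket's axis.
- post (a point): Middle of the cover's upright steel post: a cylinder 20 mm in diameter, standing 40 mm above the cover's top face (z = 72 to 112 mm; this point is at z = 92 mm), 105 mm from the well's axis, directly opposite the opening. It is what the cover is turned by.
- socket_0 (a point): Centre of socket 0 on the well's floor (z = 4 mm); head_a stands here at the start.
- socket_1 (a point): Centre of socket 1 on the well's floor (z = 4 mm); head_b stands here at the start.
- socket_2 (a point): Centre of socket 2 on the well's floor (z = 4 mm); head_c stands here at the start.
- head_a: White spray head in socket 0, 54 mm tall, 60 g. Origin: centre of its foot; z up. Foot 36 mm wide, 6 thick; 20 mm stem; 46 mm brim from 15.5 to 19 mm; above, a 30 mm cylinder to grip. All look alike: two are locked (give about 2 mm upwards, then hold firm), one, any of them, is loose and lifts straight out. Only a pull tells which; 6 to 10 N is ample.
- head_b: White spray head in socket 1, 54 mm tall, 60 g. Origin: centre of its foot; z up. Foot 36 mm wide, 6 thick; 20 mm stem; 46 mm brim from 15.5 to 19 mm; above, a 30 mm cylinder to grip. All look alike: two are locked (give about 2 mm upwards, then hold firm), one, any of them, is loose and lifts straight out. Only a pull tells which; 6 to 10 N is ample.
- head_c: White spray head in socket 2, 54 mm tall, 60 g. Origin: centre of its foot; z up. Foot 36 mm wide, 6 thick; 20 mm stem; 46 mm brim from 15.5 to 19 mm; above, a 30 mm cylinder to grip. All look alike: two are locked (give about 2 mm upwards, then hold firm), one, any of them, is loose and lifts straight out. Only a pull tells which; 6 to 10 N is ample.
- tray: Grey plastic parts tray, fixed, 200 (its x) by 130 (its y) mm outside, 24 mm high, walls and floor 4 mm. Origin: centre of its underside. Empty but for the gasket in its +x half; its -x half is free.
- gasket: Black rubber ring, 44 mm outside diameter, 8 mm high, lying in the +x half of the tray. Origin: centre of its underside. A bystander that may stay in the tray.
- jug: Clear measuring jug with a handle at its +y, 84 mm diameter, 95 mm tall. Origin: centre of its underside. A loose bystander.
- shaker: White shaker cup, 88 mm diameter, 130 mm tall. Origin: centre of its underside. A loose bystander.
- syrup: Amber bottle, 60 mm diameter, 160 mm tall. Origin: centre of its underside. A loose bystander.
- tea_tin: Steel can, 70 mm diameter, 85 mm tall. Origin: centre of its underside. A loose bystander.
- jar_lid: Black disc-shaped jar lid, 64 mm diameter, 12 mm high. Origin: centre of its underside. A loose bystander.
- spoon: Steel spoon, 180 mm long along its x, lying on the table. Origin: on its long axis near the middle. A loose bystander.
Not all that is in view belongs to the job. Of the things shaped like the tray, the grey one is meant.

How it is judged:
On the way:
1. a spray head has been lifted clear of the well (height (world z) of any of head_a, head_b, head_c above 0.08 m), for 0.1 s.
At the end, for the whole second after the job is handed in: The loose head stands upright (within 0.15 rad) and at rest on the floor of the tray (not on the gasket); the middle of the cover's opening is within 20 mm horizontally of the socket it came from; the other two heads are within 8 mm of their sockets (((x of head_a in the frame of tray between -0.08 and 0.08 m and y of head_a in the frame of tray between -0.046 and 0.046 m and z of head_a in the frame of tray below 0.008 m and angle between head_a's own z axis and vertical below 0.15 rad and linear speed of head_a below 0.02 m/s and horizontal distance between opening and socket_0 below 0.02 m and distance between head_b and socket_1 below 0.008 m and distance between head_c and socket_2 below 0.008 m) or (x of head_b in the frame of tray between -0.08 and 0.08 m and y of head_b in the frame of tray between -0.046 and 0.046 m and z of head_b in the frame of tray below 0.008 m and angle between head_b's own z axis and vertical below 0.15 rad and linear speed of head_b below 0.02 m/s and horizontal distance between opening and socket_1 below 0.02 m and distance between head_a and socket_0 below 0.008 m and distance between head_c and socket_2 below 0.008 m) or (x of head_c in the frame of tray between -0.08 and 0.08 m and y of head_c in the frame of tray between -0.046 and 0.046 m and z of head_c in the frame of tray below 0.008 m and angle between head_c's own z axis and vertical below 0.15 rad and linear speed of head_c below 0.02 m/s and horizontal distance between opening and socket_2 below 0.02 m and distance between head_a and socket_0 below 0.008 m and distance between head_b and socket_1 below 0.008 m))); the robot touches nothing.
It fails at once if a bystander on the counter was pushed more than 50 mm (distance of any of jug, shaker, syrup, tea_tin, jar_lid, spoon from where it was at the start of the episode above 0.05 m).
It fails at once if a bystander vessel was knocked over (angle between any of jug, shaker, syrup, tea_tin's own z axis and vertical above 0.6 rad).
It fails at once if the gasket was knocked out of the tray (horizontal distance between gasket and tray above 0.13 m).
It fails at once if a spray head was dropped or flung (over 1 m/s) (linear speed of any of head_a, head_b, head_c above 1 m/s).
It also fails if it takes over 72 s, if anything falls off the work surface, if the arm or the gripper's body presses on something with over 40 N, if the wrist force passes 120 N, or if a joint passes its speed limit or range.

ROBOT

A 6-joint arm with a two-finger parallel gripper is mounted at the origin on the work surface. World frame = base frame: x ahead of the robot, y to its left, z up, the work surface at z = 0. Lengths are in m, angles in rad, forces in N, time in s.
With the tool pointing down it reaches from about 0.375 to 0.9 m from the base axis. Payload 3.1 kg.
Tool frame: the origin (TCP) lies midway between the tips of the shut fingers; the grasp point (between the pads) lies 19 mm behind it; z points along the fingers, y is the line along which they close (so a half turn about z gives the same grasp; the last joint's range is limited). The gripper opens to 85 mm and grips with 20 to 120 N. Pads are 22 mm wide; open, the fingers measure 114 mm over their backs; the gripper's body (76 mm by 85 mm) begins 54 mm behind the grasp point. The pads swing forward as they close: fully open they stand 13 mm farther back than shut.
Start: joints at [1.036, 0.527, 1.433, -0, 1.181, -0.178], TCP at [0.218, 0.586, 0.231] pointing down, gripper open.
Joint ranges: [-3.08, 3.08], [-0.75, 2.2], [0.22, 2.44], [-1.43, 4.57], [0, 2.65], [-2.85, 2.85]. Speed limits (rad/s): [2.79, 2.79, 3.14, 3.14, 3.14, 3.14].

INTERFACE

Orientations are given as a unit quaternion [x, y, z, w].
In Python, from station import manip gives the robot as it stands. The module is installed in compiled form; this text tells all that it offers.
- The arm moves only by the tool apply_moves, never from a script. Its arguments are lists of equal length, an entry for each row: "claw": the gripper's target within -1 to 1 (fully open at 1, half-way at 0, shut at -1); "travel": the shift along the tool's x, y, z scaled (see below), a list of three; "turn": the turn, a rotation vector about the tool's x, y, z scaled (see below), a list of three. In form: {"claw": [claw, ...], "travel": [[dx, dy, dz], ...], "turn": [[rx, ry, rz], ...]}. A call has 1 to 5 rows; each row is the pose to reach, as a shift and turn from the pose commanded when the call began, along the tool's axes at that moment, turning the shorter way round; what a row does not reach only later rows make up. The controller multiplies each number of a shift by 800 mm and each number of a turn by 180 degrees. A row lasts 1/12 s, in which the tool goes at most 41.7 mm and 7.16 degrees, less where a joint would pass 70% of its speed; a pose out of reach is approached as far as the arm can. A call with a number of a shift or a turn outside -1 to 1 is refused whole. A call with a gripper value outside its range is refused whole. The fingers move at their own pace and stop on an object; "newtons" is the grip in N (left out, the last holds). Time passes only in rows, so rows that repeat a pose let the fingers close. It gives the time, the measured TCP pose, the force, the opening and the grip force at its end, in the units of the state.
- manip.sense(): the state, without advancing time (a new reading comes with each control period).
- manip.snapshot(name): name is "scene" or "top" or "wrist"; returns a dict with "pixels" (400x640x3 uint8, red, green, blue), "depth" (400x640 float32, m along the optical axis (not along the pixel's ray), 0 where there is no reading), "intrinsics" (3x3 intrinsics, pixels), "R" (3x3) and "t" (3): a world point X has camera coordinates R X + t. Camera axes: x right, y down, z forward; pixel columns grow to the right and rows downward; lengths in m; the calibration is good to about 2 mm. A picture is of the moment at which its call begins.
- manip.sign_off(): hands the job in; it is judged then, once.
The state is a dict: "t": time; "q": joint angles; "qd": joint speeds; "tau": joint torques, N m; "tcp_pos": TCP position; "tool_rot": TCP orientation; "force": force on the tool from outside, world axes, zero at the start; "ft_torque": the same for the moment, N m; "finger_gap": opening from 0.0 (shut) to 1.0 (fully open); "gripper_force": force on a finger pad.
Only numpy, scipy, OpenCV 4.12 (cv2) and the standard library are available. Lean on these libraries where they do the work, as an engineer would, in place of code of your own. Each camera call takes 0.05 s, during which the arm holds its last target. There are 200 camera calls.

## Working session

There is one attempt and no reset: what is moved stays moved. The work goes in short steps, Python scripts to look and compute and a tool call to move; the robot and the scene stay as the last step left them, time stands still between calls to the robot, and variables do not carry over. Pictures are saved under pics/ and viewed, at most 10 in all, crops included, and the job is handed in when it is done.

Besides the shell and the picture viewer there is one more tool, called after ">>>" as name(argument=value, ...) on one line, values as JSON. apply_moves: Moves the arm, as the interface text tells. Shifts and turns lie within -1 to 1; 1 stands for 800 mm of shift or 180 degrees of turn. Its arguments: {"type":"object","properties":{"claw":{"type":"array","items":{"type":"number"}},"travel":{"type":"array","items":{"type":"array","items":{"type":"number"}}},"turn":{"type":"array","items":{"type":"array","items":{"type":"number"}}},"newtons":{"type":"number"}},"required":["claw","travel","turn"]}

```bash
mkdir -p pics; cat > h.py <<'E'
import numpy as np, cv2
from station import manip
def save(n,s): cv2.imwrite(f'pics/{n}.png',s['pixels'][:,:,::-1])
def ray(s,u,v,z):
    K,R,t=map(np.array,(s['intrinsics'],s['R'],s['t']))
    d=R.T@np.linalg.inv(K)@np.array([u,v,1.]); c=-R.T@t
    return c+d*(z-c[2])/d[2]
def dep(s,u,v):
    K,R,t=map(np.array,(s['intrinsics'],s['R'],s['t']))
    return R.T@(np.linalg.inv(K)@np.array([u,v,1.])*s['depth'][int(v),int(u)]-t)
def proj(s,p):
    c=np.array(s['R'])@p+np.array(s['t']); c=np.array(s['intrinsics'])@c; return c[:2]/c[2]
E
python3 - <<'E'
from h import *
import pickle
a=manip.snapshot('top');b=manip.snapshot('scene')
save('top1',a);save('scene1',b);pickle.dump((a,b),open('s1.pkl','wb'))
print(manip.sense())
for s in(a,b):print(-np.array(s['R']).T@np.array(s['t']),s['R'])
E
```

```text
{'t': 0.1, 'q': array([ 1.03651977e+00,  5.28364319e-01,  1.43377490e+00,  6.30389148e-06,
        1.18137909e+00, -1.78530173e-01]), 'qd': array([ 0.00049436, -0.00071766, -0.0036595 ,  0.00124621, -0.0013654 ,
       -0.00210608]), 'tau': array([-7.08537282e-04, -4.43307889e+01, -1.78587270e+01, -2.64865494e-04,
        3.93821319e-03,  9.38373347e-06]), 'tcp_pos': array([0.21734053, 0.58531466, 0.23043669]), 'tool_rot': array([ 1.76937823e-01,  9.84221560e-01, -9.01304903e-04, -3.38668047e-04]), 'force': array([-0.00892193,  0.34855983,  0.07822455]), 'ft_torque': array([-0.02012356, -0.00207197,  0.03960268]), 'gripper_force': 0.0, 'finger_gap': 0.995991894112657}
[0.31169495 0.07850872 1.13642363] [[ 0.0290319  -0.99954861  0.00772861]
 [-0.98320161 -0.02994926 -0.18004896]
 [ 0.18019916 -0.00237161 -0.98362729]]
[1.56449458 0.44166332 1.19391997] [[-0.31728945  0.94812099 -0.01984935]
 [ 0.66593228  0.20785512 -0.71647083]
 [-0.67517524 -0.24054696 -0.6973346 ]]
```

View pics/top1.png

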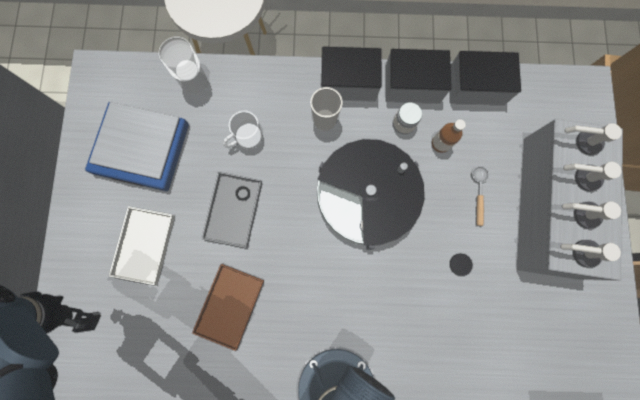

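View pics/scene1.png

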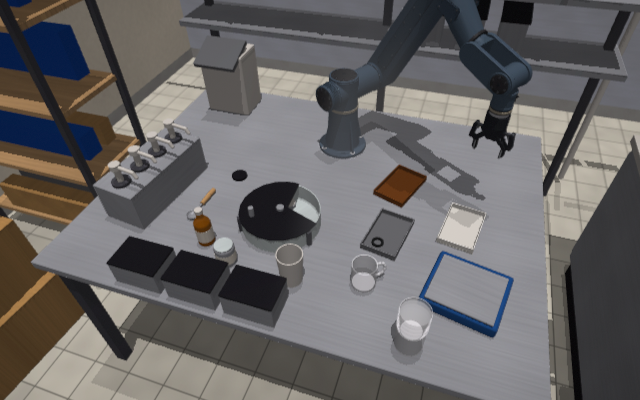

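The pictures show the well at top px (371,191), the post at (403,167) and the opening to the lower left at about (343,214). The tray-like things in the top view are grey (233,210), white (142,245), brown (229,306) and the blue box (138,145). The grey one, with a black ring at (242,193), fits. I'll confirm it in a crop and measure.

```bash
cat > m.py <<'E'
from h import *
import pickle
a,b=pickle.load(open('s1.pkl','rb'))
im=a['pixels'][:,:,::-1]
c=cv2.resize(im[110:270,190:480],None,fx=2.7,fy=2.7,interpolation=cv2.INTER_CUBIC)
cv2.imwrite('pics/crop1.png',c)
g=im.max(2)
# cover
m=(g<60).astype(np.uint8); m[:, :300]=0; m[:,440:]=0; m[:130]=0;m[255:]=0
n,l,st,ce=cv2.connectedComponentsWithStats(m); i=1+np.argmax(st[1:,4]); print(st[i],ce[i])
cs,_=cv2.findContours((l==i).astype(np.uint8),cv2.RETR_EXTERNAL,cv2.CHAIN_APPROX_NONE)
pts=cs[0][:,0].astype(float)
w=np.array([ray(a,u,v,.072)[:2] for u,v in pts])
from scipy.optimize import least_squares
hull=w[cv2.convexHull(cs[0],returnPoints=False)[:,0]]
r=least_squares(lambda p:np.hypot(*(hull-p[:2]).T)-p[2],[*w.mean(0),.15],loss='soft_l1',f_scale=.002); print('cover',r.x)
for u,v in[(403,167),(371,190),(403,180)]: print(u,v,dep(a,u,v))
# tray
hs=cv2.cvtColor(im,cv2.COLOR_BGR2HSV); print(im[230,225],im[120,260])
m=((g<125)).astype(np.uint8); m[:,:195]=0;m[:,275:]=0;m[:165]=0;m[255:]=0
n,l,st,ce=cv2.connectedComponentsWithStats(m); i=1+np.argmax(st[1:,4])
cs,_=cv2.findContours((l==i).astype(np.uint8),cv2.RETR_EXTERNAL,cv2.CHAIN_APPROX_NONE)
w=np.array([ray(a,u,v,.024)[:2] for u,v in cs[0][:,0]],np.float32)
print('tray',st[i],cv2.minAreaRect(w)); print('gasket',ray(a,242,193,.008)); print('depths',dep(a,225,230),dep(a,260,120))
E
python3 m.py
```

```text
[398 172   7   4  11] [401.09090909 173.72727273]
cover [-52.32936821   6.25060651  53.30252265]
403 167 [ 0.59421466 -0.16173029  0.1143729 ]
371 190 [ 0.53438782 -0.07991721  0.08510259]
403 180 [ 0.56801764 -0.1708436   0.07369421]
[160 158 158] [183 182 178]
tray [203 173  59  76 420] ((0.47713029384613037, 0.3081545829772949), (0.13273492455482483, 0.19864913821220398), 80.59508514404297)
gasket [0.53012951 0.28706124 0.008     ]
depths [0.42057611 0.33038901 0.00274855] [ 0.76231524  0.24829372 -0.00402206]
```

View pics/crop1.png

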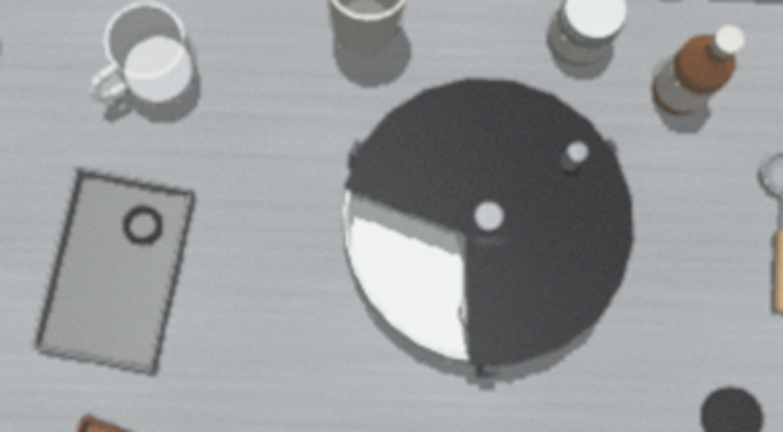

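The crop confirms the grey tray with the gasket at crop (143,225). The ribs are at crop (353,157), (482,372) and (612,147). Next I'll refine the cover and post numbers.

```bash
cat > m2.py <<'E'
from h import *
import pickle
from scipy.optimize import least_squares
a,b=pickle.load(open('s1.pkl','rb'))
def cov(s,box):
    g=s['pixels'].max(2); m=np.zeros(g.shape,np.uint8); x0,y0,x1,y1=box
    m[y0:y1,x0:x1]=g[y0:y1,x0:x1]<100
    n,l,st,ce=cv2.connectedComponentsWithStats(m); i=1+np.argmax(st[1:,4])
    cs,_=cv2.findContours((l==i).astype(np.uint8),cv2.RETR_EXTERNAL,cv2.CHAIN_APPROX_NONE)
    w=np.array([ray(s,u,v,.072)[:2] for u,v in cv2.convexHull(cs[0])[:,0]])
    r=least_squares(lambda p:np.hypot(*(w-p).T)-.15,w.mean(0),loss='soft_l1',f_scale=.002)
    return r.x,np.std(r.fun)
print(cov(a,(305,132,435,255)),cov(b,(225,175,330,250)))
c=cov(a,(305,132,435,255))[0]
P=ray(a,403.5,166,.112)[:2]
print('hub',ray(a,371.3,189.6,.085),ray(b,280,208,.085),'post',P,ray(b,250.5,208,.112))
ang=lambda p:np.degrees(np.arctan2(*(np.array(p)[:2]-c)[::-1]))
print('post ang',ang(P),np.hypot(*(P-c)),'opening',ang(P)+180)
for u,v in[(320.7,167),(368.5,247.8),(416.7,163)]: print('rib',ang(ray(a,u,v,.06)),np.hypot(*(ray(a,u,v,.06)[:2]-c)))
for n,z,u,v in[('jug',.09,245,130),('shaker',.13,326,104),('tin',.085,410,115),('syrup',.16,460,126),('lid',.012,460,264),('spoon',.01,480,195)]: print(n,ray(a,u,v,z))
E
python3 m2.py
```

```text
(array([ 0.53478603, -0.07871151]), np.float64(0.0032845934231047376)) (array([ 0.54776475, -0.07740163]), np.float64(0.01473015206986655))
hub [ 0.53555596 -0.08075346  0.085     ] [ 0.54765496 -0.0713649   0.085     ] post [ 0.59770757 -0.16367618] [ 0.60347598 -0.15829828  0.112     ]
post ang -53.477786763332105 0.10572660707858182 opening 126.5222132366679
rib 64.04016683674116 0.15347385013554823
rib 179.4853963632672 0.15673124869306546
rib -57.06991404916734 0.16085152382613363
jug [0.69426644 0.27467756 0.09      ]
shaker [0.76127737 0.05064512 0.13      ]
tin [ 0.75584428 -0.19041728  0.085     ]
syrup [ 0.69774548 -0.30256572  0.16      ]
lid [ 0.34293437 -0.34452105  0.012     ]
spoon [ 0.54511234 -0.41186253  0.01      ]
```

>>> apply_moves(claw=[1,1,1,1,1], travel=[[-0.769,-0.713,0],[-0.769,-0.713,0],[-0.769,-0.713,0],[-0.769,-0.713,0],[-0.769,-0.713,0]], turn=[[0,0,-0.1136],[0,0,-0.1136],[0,0,-0.1136],[0,0,-0.1136],[0,0,-0.1136]], newtons=25)

```text
t: 0.52
tcp_pos: [0.3109, 0.3995, 0.231]
tool_rot: [-0.001, 1.0, -0.0, -0.0]
force: [1.2, -0.2, 0.6]
finger_gap: 1.002
gripper_force: 0.0
```

>>> apply_moves(claw=[1,1,1,1,1], travel=[[-0.0225,-0.0445,0],[-0.045,-0.089,0],[-0.0675,-0.1335,0],[-0.09,-0.178,0],[-0.1125,-0.2225,0]], turn=[[0,0,0],[0,0,0],[0,0,0],[0,0,0],[0,0,0]])

```text
t: 0.93
tcp_pos: [0.4012, 0.2216, 0.2312]
tool_rot: [-0.001, 1.0, -0.0, -0.0]
force: [0.1, -0.3, 0.9]
finger_gap: 0.999
gripper_force: 0.0
```

>>> apply_moves(claw=[1,1,1,1,1], travel=[[-0.0225,-0.0445,0],[-0.045,-0.089,0],[-0.0675,-0.1335,0],[-0.09,-0.178,0],[-0.1125,-0.2225,0]], turn=[[0,0,0],[0,0,0],[0,0,0],[0,0,0],[0,0,0]])

```text
t: 1.35
tcp_pos: [0.4915, 0.0436, 0.2311]
tool_rot: [-0.0, 1.0, 0.0, -0.0]
force: [-0.2, 0.8, -0.0]
finger_gap: 1.002
gripper_force: 0.0
```

>>> apply_moves(claw=[1,1,1,1,1], travel=[[-0.0225,-0.0445,0],[-0.045,-0.089,0],[-0.0675,-0.1335,0],[-0.09,-0.178,0],[-0.09,-0.178,0]], turn=[[0,0,0],[0,0,0],[0,0,0],[0,0,0],[0,0,0]])

```text
t: 1.77
tcp_pos: [0.5676, -0.1042, 0.2313]
tool_rot: [0.002, 1.0, -0.002, 0.003]
force: [0.3, 0.4, -0.2]
finger_gap: 0.997
gripper_force: 0.0
```

```bash
python3 - <<'E'
from h import *
import pickle
s=manip.snapshot('wrist'); save('w1',s); pickle.dump(s,open('w1.pkl','wb')); q=manip.sense(); print(q['tcp_pos'],q['q'])
E
```

```text
[ 0.5651724  -0.1006544   0.23084539] [-3.70571662e-01  4.58669355e-01  1.56465023e+00 -5.46800225e-04
  1.11647007e+00 -1.93744305e+00]
```

View pics/w1.png

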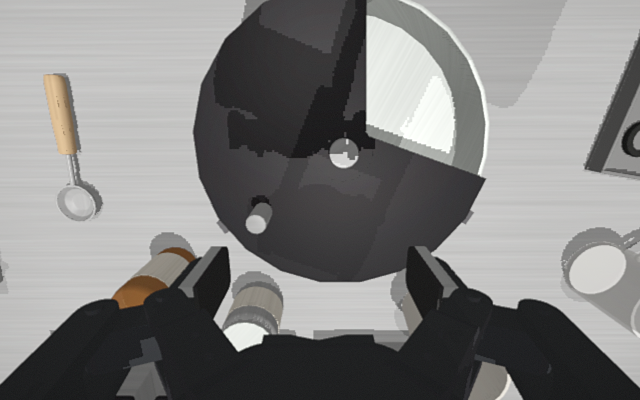

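```bash
cat > m3.py <<'E'
from h import *
import pickle
s=pickle.load(open('w1.pkl','rb')); a,b=pickle.load(open('s1.pkl','rb'))
print('cam',-np.array(s['R']).T@np.array(s['t']))
h=dep(s,344,148);p=dep(s,256,224);print('hub',h,'post',p,'cover',dep(s,300,190))
H=ray(s,344,153,h[2]);P=ray(s,257.5,223,.112);print(H,P)
# two-view triangulation of post top
def M(s):return np.array(s['intrinsics'])@np.c_[s['R'],s['t']]
X=cv2.triangulatePoints(M(s),M(a),np.array([[257.5],[223.]]),np.array([[403.5],[166.]]));print('tri',(X[:3]/X[3]).T)
g=s['pixels'].max(2); m=(g<75).astype(np.uint8); m[:, :190]=0;m[:,490:]=0;m[245:]=0
n,l,st,ce=cv2.connectedComponentsWithStats(m);i=l[180,350]
cs,_=cv2.findContours((l==i).astype(np.uint8),cv2.RETR_EXTERNAL,cv2.CHAIN_APPROX_NONE)
hp=cv2.convexHull(cs[0])[:,0]; hp=hp[(hp[:,1]>3)&(hp[:,1]<240)]
w=np.array([ray(s,u,v,.072)[:2] for u,v in hp])
from scipy.optimize import least_squares
r=least_squares(lambda p:np.hypot(*(w-p).T)-.15,H[:2],loss='soft_l1',f_scale=.002);print('fit',r.x,r.fun.round(3))
c=r.x
for q in[(223,227),(469,216)]:
    X=ray(s,*q,.066)[:2]-c;print('rib',np.degrees(np.arctan2(X[1],X[0])),np.hypot(*X))
X=P[:2]-c;print('post',np.degrees(np.arctan2(X[1],X[0])),np.hypot(*X))
E
python3 m3.py
```

```text
cam [ 0.4972236  -0.10222663  0.37350212]
hub [ 0.53247895 -0.07808447  0.0809405 ] post [ 0.59949118 -0.16203034  0.11217409] cover [ 0.57747803 -0.12268349  0.07082498]
[ 0.53735683 -0.07798469  0.0809405 ] [ 0.59855614 -0.1605936   0.112     ]
tri [[ 0.59390918 -0.15955309  0.12495853]]
fit [ 0.48235881 -0.12298947] [0.]
rib -31.972646784285022 0.16347494994338585
rib 55.57781620107076 0.2236554569044081
post -17.93277519821632 0.12213061957495294
```

>>> apply_moves(claw=[1,1,1,1,1], travel=[[-0.0215,-0.039,0],[-0.0425,-0.0775,0.04],[-0.0425,-0.0775,0.09],[-0.0425,-0.0775,0.14],[-0.0425,-0.0775,0.188]], turn=[[0,0,0],[0,0,0],[0,0,0],[0,0,0],[0,0,0]])

```text
t: 2.23
tcp_pos: [0.5968, -0.1581, 0.0792]
tool_rot: [-0.0, 1.0, 0.0, -0.0]
force: [0.2, -0.1, -0.0]
finger_gap: 0.994
gripper_force: 0.0
```

>>> apply_moves(claw=[-1,-1,-1,-1,-1], travel=[[0,0,0],[0,0,0],[0,0,0],[0,0,0],[0,0,0]], turn=[[0,0,0],[0,0,0],[0,0,0],[0,0,0],[0,0,0]])

```text
t: 2.65
tcp_pos: [0.6004, -0.1603, 0.0848]
tool_rot: [-0.001, 1.0, -0.003, 0.004]
force: [5.9, -9.9, 1.4]
finger_gap: 0.3
gripper_force: 4.6
```

>>> apply_moves(claw=[-1,-1,-1,-1,-1], travel=[[0,0,0],[0,0,0],[0,0,0],[0,0,0],[0,0,0]], turn=[[0,0,0],[0,0,0],[0,0,0],[0,0,0],[0,0,0]])

```text
t: 3.07
tcp_pos: [0.6023, -0.1621, 0.0852]
tool_rot: [-0.001, 1.0, -0.004, 0.006]
force: [4.5, -5.7, 0.9]
finger_gap: 0.223
gripper_force: 26.3
```

>>> apply_moves(claw=[-1,-1,-1,-1,-1], travel=[[-0.023,0.0188,0],[-0.0395,0.0435,0],[-0.0504,0.0736,0],[-0.0538,0.103,0],[-0.0536,0.108,0]], turn=[[0,0,0],[0,0,0],[0,0,0],[0,0,0],[0,0,0]])

```text
t: 3.48
tcp_pos: [0.6482, -0.0711, 0.0854]
tool_rot: [-0.002, 1.0, -0.002, 0.009]
force: [10.8, -1.7, -3.8]
finger_gap: 0.224
gripper_force: 25.8
```

>>> apply_moves(claw=[-1,-1], travel=[[0,0,0],[0,0,0]], turn=[[0,0,0],[0,0,0]])

```text
t: 3.65
tcp_pos: [0.6483, -0.0724, 0.0854]
tool_rot: [-0.001, 1.0, -0.002, 0.01]
force: [9.9, 2.1, -3.2]
finger_gap: 0.222
gripper_force: 25.8
```

>>> apply_moves(claw=[1,1,1,1,1], travel=[[0,0,0],[0,0,0],[0,0,0],[0,0,0],[0,0,0]], turn=[[0,0,0],[0,0,0],[0,0,0],[0,0,0],[0,0,0]])

```text
t: 4.07
tcp_pos: [0.6399, -0.0724, 0.0814]
tool_rot: [-0.0, 1.0, -0.0, -0.0]
force: [-0.2, -0.2, 1.0]
finger_gap: 0.914
gripper_force: 0.0
```

>>> apply_moves(claw=[1,1,1,1,1], travel=[[0,0,-0.05],[0,0,-0.1],[0.04,0,-0.14],[0.08,0,-0.19],[0.08,0,-0.19]], turn=[[0,0,0],[0,0,0],[0,0,0],[0,0,0],[0,0,0]])

```text
t: 4.48
tcp_pos: [0.5746, -0.0725, 0.2373]
tool_rot: [-0.0, 1.0, -0.001, 0.002]
force: [-0.3, -0.7, 0.5]
finger_gap: 0.997
gripper_force: 0.0
```

```bash
python3 - <<'E'
from h import *
import pickle
s=manip.snapshot('wrist'); save('w2',s); a=manip.snapshot('top'); pickle.dump((s,a),open('w2.pkl','wb')); q=manip.sense(); print(q['tcp_pos'],q['q'],q['force'])
E
```

```text
[ 0.57616628 -0.0726924   0.23559023] [-3.17843737e-01  4.60910094e-01  1.54493090e+00  4.31452009e-05
  1.13110801e+00 -1.88905828e+00] [ 0.67420478 -0.0598812  -0.92145133]
```

View pics/w2.png

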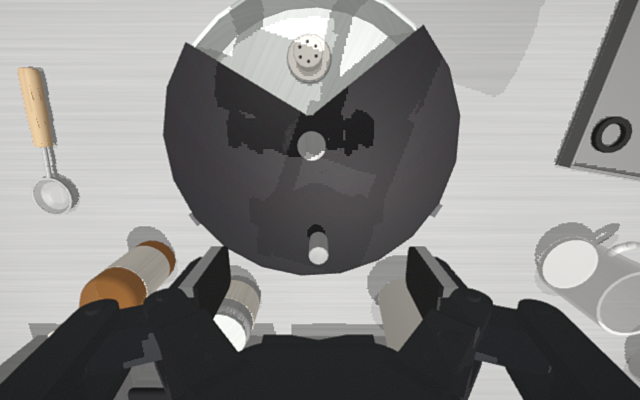

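The opening is now over a socket. The head top is at (310,55), the hub at (312,146) and the post top at (318,255). The opening looks well centred. Measuring the head next.

```bash
python3 - <<'E'
from h import *
import pickle
s,a=pickle.load(open('w2.pkl','rb'))
print(dep(s,310,52),dep(s,312,146),dep(s,318,257))
h=ray(s,310,53,.058);print('head',h,'hub',ray(s,312,146,.081),'post',ray(s,318,255,.112))
print('proj top',proj(a,h),proj(a,[.445,-.082,.058]))
im=a['pixels'];g=im.min(2);print(im[195:222:3,345][:, :].tolist())
cv2.imwrite('pics/crop2.png',cv2.resize(im[150:250,310:430,::-1],None,fx=5,fy=5,interpolation=cv2.INTER_CUBIC))
c=np.array([.536,-.0785])
for q in[(195,218),(436,211)]:
    X=ray(s,*q,.066)[:2]-c;print('rib',np.degrees(np.arctan2(X[1],X[0])),np.hypot(*X))
E
```

```text
[ 0.44814817 -0.07953817  0.05692624] [ 0.53768156 -0.07747571  0.0810503 ] [ 0.64416629 -0.07135805  0.11120404]
head [ 0.4492356  -0.07951673  0.058     ] hub [ 0.53768714 -0.07747674  0.081     ] post [ 0.64155626 -0.07136077  0.112     ]
proj top [369.29333159 222.04869049] [370.18354666 223.59471892]
[[73, 76, 77], [71, 73, 77], [101, 107, 112], [83, 97, 108], [87, 99, 109], [67, 73, 81], [76, 84, 92], [74, 82, 91], [75, 86, 94]]
rib -57.444232426104364 0.15526905029750288
rib 61.57672099585795 0.1573373963080613
```

View pics/crop2.png

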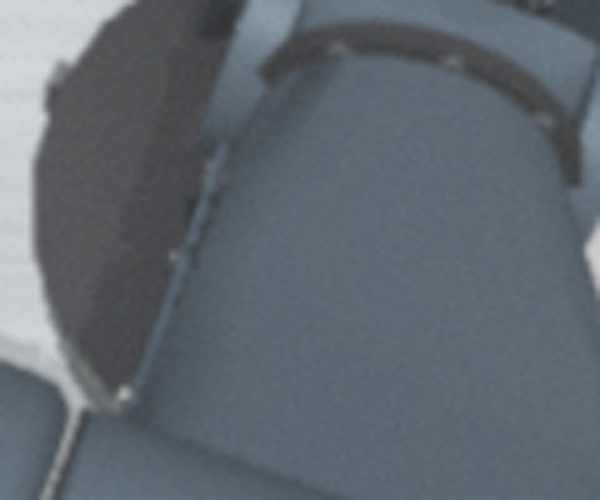

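The arm blocks the top view, so I'll use the wrist-camera measurement: head at (0.448, -0.0795), top at z = 0.057.

>>> apply_moves(claw=[0.2,0.2,0.2,0.2,0.2], travel=[[0.04,-0.002,0.01],[0.08,-0.004,0.03],[0.12,-0.006,0.06],[0.16,-0.0087,0.09],[0.16,-0.0087,0.13]], turn=[[0,0,0],[0,0,0],[0,0,0],[0,0,0],[0,0,0]])

```text
t: 5.0
tcp_pos: [0.4415, -0.0776, 0.1273]
tool_rot: [-0.0, 1.0, 0.002, -0.004]
force: [-0.4, -0.5, -0.9]
finger_gap: 0.6
gripper_force: 0.0
```

>>> apply_moves(claw=[0.2,0.2,0.2,0.2,0.2], travel=[[0,0,0.03],[0,0,0.06],[0,0,0.09],[0,0,0.12],[0,0,0.127]], turn=[[0,0,0],[0,0,0],[0,0,0],[0,0,0],[0,0,0]])

```text
t: 5.42
tcp_pos: [0.4466, -0.0788, 0.023]
tool_rot: [-0.0, 1.0, 0.002, -0.003]
force: [-0.2, 0.6, 0.6]
finger_gap: 0.597
gripper_force: 0.0
```

>>> apply_moves(claw=[-1,-1,-1,-1,-1], travel=[[0,0,0],[0,0,0],[0,0,0],[0,0,0],[0,0,0]], turn=[[0,0,0],[0,0,0],[0,0,0],[0,0,0],[0,0,0]])

```text
t: 5.83
tcp_pos: [0.4486, -0.0803, 0.0282]
tool_rot: [-0.001, 1.0, -0.001, 0.0]
force: [-2.6, -5.7, -4.9]
finger_gap: 0.343
gripper_force: 25.6
```

>>> apply_moves(claw=[-1,-1], travel=[[0,0,0],[0,0,0]], turn=[[0,0,0],[0,0,0]])

```text
t: 6.0
tcp_pos: [0.4486, -0.0803, 0.0282]
tool_rot: [-0.001, 1.0, -0.001, 0.001]
force: [-1.9, -4.2, -4.4]
finger_gap: 0.343
gripper_force: 25.5
```

>>> apply_moves(claw=[-1,-1,-1], travel=[[0,0,-0.002],[0,0,-0.004],[0,0,-0.005]], turn=[[0,0,0],[0,0,0],[0,0,0]])

```text
t: 6.25
tcp_pos: [0.4484, -0.0807, 0.0298]
tool_rot: [-0.001, 1.0, -0.0, -0.0]
force: [0.9, -5.3, -32.7]
finger_gap: 0.345
gripper_force: 28.8
```

>>> apply_moves(claw=[-1,-1,-1], travel=[[0,0,-0.002],[0,0,-0.004],[0,0,-0.005]], turn=[[0,0,0],[0,0,0],[0,0,0]])

```text
t: 6.5
tcp_pos: [0.4484, -0.0806, 0.0337]
tool_rot: [-0.001, 1.0, -0.0, -0.0]
force: [-0.1, -11.2, -23.8]
finger_gap: 0.337
gripper_force: 30.1
```

Head b gave 1.6 mm and then held at 33 N, so it is locked. I'll release it and turn the cover on.

>>> apply_moves(claw=[0.2,0.2,0.2,0.2,0.2], travel=[[0,0,0.006],[0,0,0.006],[0,0,0.004],[0,0,0],[0,0,-0.02]], turn=[[0,0,0],[0,0,0],[0,0,0],[0,0,0],[0,0,0]])

```text
t: 6.92
tcp_pos: [0.4476, -0.079, 0.0512]
tool_rot: [-0.001, 1.0, 0.0, -0.001]
force: [-0.5, 0.7, 0.1]
finger_gap: 0.598
gripper_force: 0.0
```

>>> apply_moves(claw=[0.2,0.2,0.2,0.2,0.2], travel=[[0,0,-0.05],[0,0,-0.1],[0,0,-0.15],[0,0,-0.19],[-0.04,0.002,-0.19]], turn=[[0,0,0],[0,0,0],[0,0,0],[0,0,0],[0,0,0]])

```text
t: 7.33
tcp_pos: [0.4784, -0.0774, 0.2107]
tool_rot: [-0.0, 1.0, -0.002, 0.003]
force: [-0.2, -0.4, 0.2]
finger_gap: 0.599
gripper_force: 0.0
```

>>> apply_moves(claw=[0.4,0.4,0.4,0.4,0.4], travel=[[-0.05,0.002,0],[-0.1,0.004,0],[-0.15,0.006,0],[-0.2,0.008,0],[-0.2,0.008,0]], turn=[[0,0,0],[0,0,0],[0,0,0],[0,0,0],[0,0,0]])

```text
t: 7.75
tcp_pos: [0.6481, -0.0713, 0.2049]
tool_rot: [-0.001, 1.0, -0.001, 0.006]
force: [1.2, -0.1, -0.0]
finger_gap: 0.702
gripper_force: 0.0
```

>>> apply_moves(claw=[0.4,0.4,0.4,0.4,0.4], travel=[[0,0,0.05],[0,0,0.1],[0,0,0.14],[0,0,0.15],[0,0,0.15]], turn=[[0,0,0],[0,0,0],[0,0,0],[0,0,0],[0,0,0]], newtons=22)

```text
t: 8.17
tcp_pos: [0.6379, -0.0704, 0.0814]
tool_rot: [-0.001, 1.0, 0.001, -0.003]
force: [-0.6, 0.3, 0.1]
finger_gap: 0.695
gripper_force: 0.0
```

>>> apply_moves(claw=[-1,-1,-1,-1,-1], travel=[[0,0,0],[0,0,0],[0,0,0],[0,0,0],[0,0,0]], turn=[[0,0,0],[0,0,0],[0,0,0],[0,0,0],[0,0,0]])

```text
t: 8.58
tcp_pos: [0.642, -0.0718, 0.0862]
tool_rot: [-0.001, 1.0, -0.001, 0.002]
force: [-0.8, -0.3, 6.9]
finger_gap: 0.225
gripper_force: 22.0
```

>>> apply_moves(claw=[-1,-1,-1], travel=[[0,0,0],[0,0,0],[0,0,0]], turn=[[0,0,0],[0,0,0],[0,0,0]])

```text
t: 8.83
tcp_pos: [0.642, -0.0718, 0.0862]
tool_rot: [-0.001, 1.0, -0.001, 0.002]
force: [-1.2, 0.4, 7.0]
finger_gap: 0.224
gripper_force: 22.1
```

>>> apply_moves(claw=[-1,-1,-1,-1,-1], travel=[[0.002,-0.031,0],[0.011,-0.06,0],[0.027,-0.087,0],[0.0485,-0.109,0],[0.0746,-0.125,0]], turn=[[0,0,0],[0,0,0],[0,0,0],[0,0,0],[0,0,0]])

```text
t: 9.25
tcp_pos: [0.5834, -0.1727, 0.0855]
tool_rot: [0.001, 1.0, -0.001, 0.004]
force: [2.1, 3.0, 4.3]
finger_gap: 0.224
gripper_force: 22.4
```

>>> apply_moves(claw=[-1,-1,-1,-1,-1], travel=[[0.029,-0.01,0],[0.06,-0.0128,0],[0.0905,-0.008,0],[0.118,0.0026,0],[0.118,0.0026,0]], turn=[[0,0,0],[0,0,0],[0,0,0],[0,0,0],[0,0,0]])

```text
t: 9.67
tcp_pos: [0.4832, -0.1748, 0.0854]
tool_rot: [-0.002, 1.0, -0.005, -0.0]
force: [-10.9, -21.8, 1.4]
finger_gap: 0.222
gripper_force: 21.5
```

>>> apply_moves(claw=[0.4,0.4,0.4,0.4,0.4], travel=[[0,0,0],[0,0,0],[0,0,0],[0,0,0],[0,0,-0.03]], turn=[[0,0,0],[0,0,0],[0,0,0],[0,0,0],[0,0,0]])

```text
t: 10.08
tcp_pos: [0.4841, -0.1675, 0.1045]
tool_rot: [-0.001, 1.0, 0.002, -0.004]
force: [-1.3, 0.8, 0.8]
finger_gap: 0.699
gripper_force: 0.0
```

>>> apply_moves(claw=[0.2,0.2,0.2,0.2,0.2], travel=[[0,0,-0.05],[0,0,-0.1],[-0.03,0.03,-0.14],[-0.06,0.07,-0.16],[-0.085,0.11,-0.16]], turn=[[0,0,0],[0,0,0],[0,0,0],[0,0,0],[0,0,0]])

```text
t: 10.5
tcp_pos: [0.5569, -0.0831, 0.24]
tool_rot: [0.0, 1.0, -0.002, 0.005]
force: [1.9, -0.6, -0.2]
finger_gap: 0.597
gripper_force: 0.0
```

>>> apply_moves(claw=[0.2,0.2,0.2], travel=[[-0.015,0.04,0],[-0.025,0.065,0],[-0.025,0.065,0]], turn=[[0,0,0],[0,0,0],[0,0,0]])

```text
t: 10.75
tcp_pos: [0.5744, -0.0257, 0.2353]
tool_rot: [-0.004, 1.0, 0.001, 0.001]
force: [-0.1, 0.0, 0.0]
finger_gap: 0.595
gripper_force: 0.0
```

```bash
python3 - <<'E'
from h import *
import pickle
s=manip.snapshot('wrist'); save('w3',s); pickle.dump(s,open('w3.pkl','wb')); q=manip.sense(); print(q['tcp_pos'],q['force'])
E
```

```text
[ 0.57362487 -0.02781644  0.23505033] [-0.17950113 -0.61200994  0.19549336]
```

View pics/w3.png

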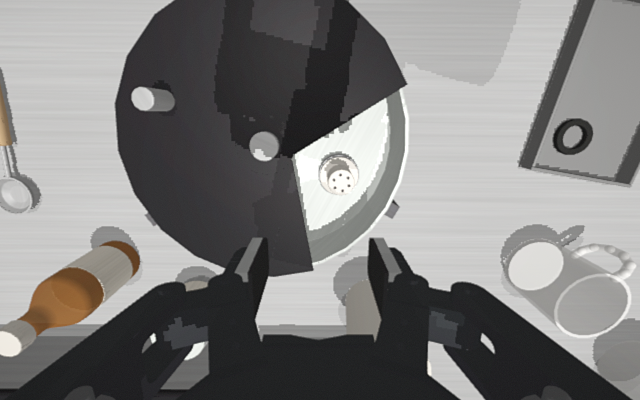

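The head top in this opening is at (342,181), the post top at (143,99) and the hub at (264,146).

```bash
python3 - <<'E'
from h import *
import pickle
s=pickle.load(open('w3.pkl','rb'))
print(dep(s,342,180)); h=ray(s,342,180,.058);P=ray(s,142,99,.112)[:2];H=ray(s,264,146,.081)[:2];print(h,P,H,np.degrees(np.arctan2(*(P-H)[::-1])),np.degrees(np.arctan2(*(h[:2]-H)[::-1])),np.hypot(*(h[:2]-H)))
E
```

```text
[0.57641083 0.00229252 0.0582854 ]
[0.57647491 0.00231735 0.058     ] [ 0.49517639 -0.17420166] [ 0.53741568 -0.07788928] -113.68059801130492 64.03472433741545 0.08921168957528995
```

>>> apply_moves(claw=[0.2,0.2,0.2,0.2,0.2], travel=[[-0.004,0.036,0.01],[-0.004,0.036,0.05],[-0.004,0.036,0.09],[-0.004,0.036,0.13],[-0.004,0.036,0.16]], turn=[[0,0,0],[0,0,0],[0,0,0],[0,0,0],[0,0,0]])

```text
t: 11.22
tcp_pos: [0.5749, -0.0023, 0.1049]
tool_rot: [-0.001, 1.0, 0.0, -0.002]
force: [-0.5, -0.0, 0.0]
finger_gap: 0.603
gripper_force: 0.0
```

>>> apply_moves(claw=[0.2,0.2,0.2,0.2,0.2], travel=[[0,0,0.03],[0,0,0.06],[0,0,0.09],[0,0,0.101],[0,0,0.101]], turn=[[0,0,0],[0,0,0],[0,0,0],[0,0,0],[0,0,0]])

```text
t: 11.63
tcp_pos: [0.5757, -0.0032, 0.0263]
tool_rot: [-0.0, 1.0, -0.0, -0.001]
force: [-1.4, -1.1, 2.4]
finger_gap: 0.602
gripper_force: 0.6
```

>>> apply_moves(claw=[-1,-1,-1,-1,-1], travel=[[0,0,0],[0,0,0],[0,0,0],[0,0,0],[0,0,0]], turn=[[0,0,0],[0,0,0],[0,0,0],[0,0,0],[0,0,0]], newtons=25)

```text
t: 12.05
tcp_pos: [0.5765, -0.0023, 0.0268]
tool_rot: [-0.001, 1.0, -0.0, 0.0]
force: [0.1, -1.3, 2.6]
finger_gap: 0.346
gripper_force: 24.8
```

>>> apply_moves(claw=[-1,-1,-1], travel=[[0,0,0],[0,0,-0.001],[0,0,-0.002]], turn=[[0,0,0],[0,0,0],[0,0,0]])

```text
t: 12.3
tcp_pos: [0.5763, -0.0016, 0.0278]
tool_rot: [-0.0, 1.0, 0.0, -0.0]
force: [1.3, 0.3, -1.5]
finger_gap: 0.341
gripper_force: 24.7
```

>>> apply_moves(claw=[-1,-1,-1], travel=[[0,0,-0.001],[0,0,-0.002],[0,0,-0.003]], turn=[[0,0,0],[0,0,0],[0,0,0]])

```text
t: 12.55
tcp_pos: [0.5763, -0.0016, 0.0303]
tool_rot: [-0.001, 1.0, 0.0, -0.0]
force: [-0.5, -0.6, -0.5]
finger_gap: 0.341
gripper_force: 24.7
```

>>> apply_moves(claw=[-1,-1,-1], travel=[[0,0,-0.002],[0,0,-0.004],[0,0,-0.006]], turn=[[0,0,0],[0,0,0],[0,0,0]])

```text
t: 12.8
tcp_pos: [0.5764, -0.0018, 0.0354]
tool_rot: [-0.001, 1.0, 0.0, -0.0]
force: [-0.9, -0.5, -0.5]
finger_gap: 0.34
gripper_force: 24.7
```

Head a rose 8.6 mm with no resistance, so it is the loose one. I'll lift it and carry it to the tray.

>>> apply_moves(claw=[-1,-1,-1,-1,-1], travel=[[0,0,-0.03],[0,0,-0.07],[0,0,-0.11],[0,0,-0.15],[0,0,-0.18]], turn=[[0,0,0],[0,0,0],[0,0,0],[0,0,0],[0,0,0]])

```text
t: 13.22
tcp_pos: [0.5771, -0.0019, 0.1821]
tool_rot: [-0.001, 1.0, -0.0, 0.001]
force: [1.0, -0.6, -0.2]
finger_gap: 0.342
gripper_force: 25.0
```

>>> apply_moves(claw=[-1,-1,-1,-1,-1], travel=[[0.008,0.017,0],[0.022,0.05,0],[0.037,0.083,0],[0.052,0.116,0],[0.067,0.149,0]], turn=[[0,0,0],[0,0,0],[0,0,0],[0,0,0],[0,0,0]])

```text
t: 13.63
tcp_pos: [0.521, 0.1186, 0.1787]
tool_rot: [-0.0, 1.0, 0.0, -0.001]
force: [0.3, -0.2, -0.6]
finger_gap: 0.341
gripper_force: 25.0
```

>>> apply_moves(claw=[-1,-1,-1,-1,-1], travel=[[0.015,0.033,0],[0.03,0.066,0],[0.045,0.099,0],[0.06,0.132,0],[0.067,0.148,0]], turn=[[0,0,0],[0,0,0],[0,0,0],[0,0,0],[0,0,0]])

```text
t: 14.05
tcp_pos: [0.4658, 0.2382, 0.1785]
tool_rot: [-0.002, 1.0, 0.0, -0.002]
force: [-0.3, -0.5, -1.4]
finger_gap: 0.342
gripper_force: 25.0
```

```bash
python3 - <<'E'
from h import *
import pickle
s=manip.snapshot('wrist'); save('w4',s); b=manip.snapshot('scene');a=manip.snapshot('top'); pickle.dump((s,a,b),open('w4.pkl','wb')); q=manip.sense(); print(q['tcp_pos'],q['force'],q['finger_gap'])
E
```

```text
[0.46757467 0.23654478 0.17871308] [ 0.46258121 -0.40475455 -0.51434576] 0.3409795626766464
```

View pics/w4.png

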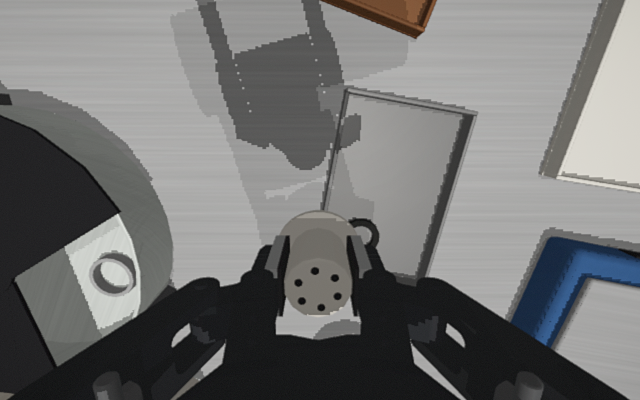

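The head is held upright between the pads. The empty socket shows in the opening at (113,273). The tray's -x end has rim corners at (347,90) and (476,113).

```bash
python3 - <<'E'
from h import *
import pickle
s,a,b=pickle.load(open('w4.pkl','rb'))
c1=ray(s,346,88,.024);c2=ray(s,477,113,.024);print(c1,c2,np.hypot(*(c1-c2)[:2]),dep(s,400,170),dep(s,346,92))
m=(c1+c2)[:2]/2; n=(c2-c1)[:2];n/=np.hypot(*n);ax=np.array([n[1],-n[0]]); print('axis +x',ax, 'target',m+ax*.055,'centre',m+ax*.1)
print('socket',ray(s,113,273,.018))
E
```

```text
[0.37362901 0.26552891 0.024     ] [0.39583734 0.39225659 0.024     ] 0.1286589143789231 [0.45526724 0.32809343 0.00424068] [0.37714519 0.26568593 0.02341219]
axis +x [ 0.98498955 -0.17261401] target [0.4389076  0.31939898] centre [0.48323213 0.31163135]
socket [0.572929   0.00567003 0.018     ]
```

>>> apply_moves(claw=[-1,-1,-1,-1,-1], travel=[[0.015,0.04,0],[0.03,0.08,0],[0.039,0.101,0],[0.039,0.101,0.03],[0.039,0.101,0.07]], turn=[[0,0,0],[0,0,0],[0,0,0],[0,0,0],[0,0,0]])

```text
t: 14.62
tcp_pos: [0.4401, 0.3178, 0.1249]
tool_rot: [-0.001, 1.0, 0.002, 0.004]
force: [0.2, 1.1, -0.0]
finger_gap: 0.343
gripper_force: 25.2
```

>>> apply_moves(claw=[-1,-1,-1,-1,-1], travel=[[0,0,0.03],[0,0,0.06],[0,0,0.085],[0,0,0.1],[0,0,0.107]], turn=[[0,0,0],[0,0,0],[0,0,0],[0,0,0],[0,0,0]])

```text
t: 15.03
tcp_pos: [0.4372, 0.3148, 0.0353]
tool_rot: [0.0, 1.0, -0.001, -0.002]
force: [-0.2, -0.0, -1.3]
finger_gap: 0.339
gripper_force: 25.1
```

>>> apply_moves(claw=[-1,-1,-1,-1], travel=[[0,0,0.001],[0,0,0.0025],[0,0,0.004],[0,0,0.004]], turn=[[0,0,0],[0,0,0],[0,0,0],[0,0,0]])

```text
t: 15.37
tcp_pos: [0.4383, 0.3165, 0.0352]
tool_rot: [-0.0, 1.0, 0.0, 0.001]
force: [-0.0, -0.9, -0.5]
finger_gap: 0.343
gripper_force: 25.1
```

>>> apply_moves(claw=[-1,-1,-1,-1,-1], travel=[[0,0,0.0015],[0,0,0.003],[0,0,0.0045],[0,0,0.006],[0,0,0.006]], turn=[[0,0,0],[0,0,0],[0,0,0],[0,0,0],[0,0,0]])

```text
t: 15.78
tcp_pos: [0.4375, 0.3164, 0.0295]
tool_rot: [-0.001, 1.0, -0.0, -0.0]
force: [0.1, -1.1, -0.4]
finger_gap: 0.344
gripper_force: 25.1
```

>>> apply_moves(claw=[-1,-1,-1], travel=[[0,0,0.001],[0,0,0.002],[0,0,0.002]], turn=[[0,0,0],[0,0,0],[0,0,0]])

```text
t: 16.03
tcp_pos: [0.4376, 0.3164, 0.0278]
tool_rot: [-0.001, 1.0, -0.0, -0.0]
force: [0.2, 0.5, -0.9]
finger_gap: 0.344
gripper_force: 25.1
```

>>> apply_moves(claw=[-1,-1,-1], travel=[[0,0,0.0008],[0,0,0.0015],[0,0,0.0015]], turn=[[0,0,0],[0,0,0],[0,0,0]])

```text
t: 16.28
tcp_pos: [0.4377, 0.3164, 0.0268]
tool_rot: [-0.001, 1.0, 0.0, 0.0]
force: [-0.0, 0.0, 0.0]
finger_gap: 0.342
gripper_force: 25.1
```

>>> apply_moves(claw=[-1,-1,-1], travel=[[0,0,0.0006],[0,0,0.0012],[0,0,0.0012]], turn=[[0,0,0],[0,0,0],[0,0,0]])

```text
t: 16.53
tcp_pos: [0.4377, 0.3165, 0.0267]
tool_rot: [-0.001, 1.0, 0.0, 0.0]
force: [-0.5, -1.5, 6.7]
finger_gap: 0.346
gripper_force: 25.9
```

Contact with the floor at 6.7 N. Releasing and backing off.

>>> apply_moves(claw=[0.1,0.1,0.1,0.1,0.1], travel=[[0,0,-0.0006],[0,0,-0.0006],[0,0,-0.0006],[0,0,-0.0006],[0,0,-0.0006]], turn=[[0,0,0],[0,0,0],[0,0,0],[0,0,0],[0,0,0]])

```text
t: 16.95
tcp_pos: [0.4376, 0.3164, 0.0262]
tool_rot: [-0.001, 1.0, -0.0, -0.0]
force: [-0.1, 0.8, 1.0]
finger_gap: 0.555
gripper_force: 0.0
```

>>> apply_moves(claw=[0.1,0.1,0.1,0.1,0.1], travel=[[0,0,-0.015],[0,0,-0.04],[0,0,-0.08],[0,0,-0.13],[0,0,-0.18]], turn=[[0,0,0],[0,0,0],[0,0,0],[0,0,0],[0,0,0]])

```text
t: 17.37
tcp_pos: [0.4367, 0.316, 0.1709]
tool_rot: [-0.0, 1.0, -0.001, -0.001]
force: [0.7, 1.1, -0.7]
finger_gap: 0.549
gripper_force: 0.0
```

>>> apply_moves(claw=[0.1,0.1,0.1,0.1,0.1], travel=[[-0.01,-0.04,-0.04],[-0.02,-0.08,-0.04],[-0.03,-0.11,-0.04],[-0.04,-0.13,-0.04],[-0.04,-0.13,-0.04]], turn=[[0,0,0],[0,0,0],[0,0,0],[0,0,0],[0,0,0]])

```text
t: 17.78
tcp_pos: [0.4714, 0.2098, 0.2028]
tool_rot: [0.001, 1.0, -0.0, 0.001]
force: [0.1, 0.1, -0.4]
finger_gap: 0.55
gripper_force: 0.0
```

```bash
python3 - <<'E'
from h import *
import pickle
s=manip.snapshot('wrist'); save('w5',s); a=manip.snapshot('top'); b=manip.snapshot('scene'); pickle.dump((s,a,b),open('w5.pkl','wb')); q=manip.sense(); print(q['tcp_pos'],q['force'],q['finger_gap'])
w=s['pixels'][:,:,::-1]; t=b['pixels'][140:300,200:456,::-1]
cv2.imwrite('pics/fin.png',np.vstack([cv2.resize(w,(480,300)),cv2.resize(t,(480,300))]))
E
```

```text
[0.46935463 0.2126123  0.20210178] [ 0.61690853 -0.61842794 -0.61924935] 0.5546968985656551
```

View pics/fin.png

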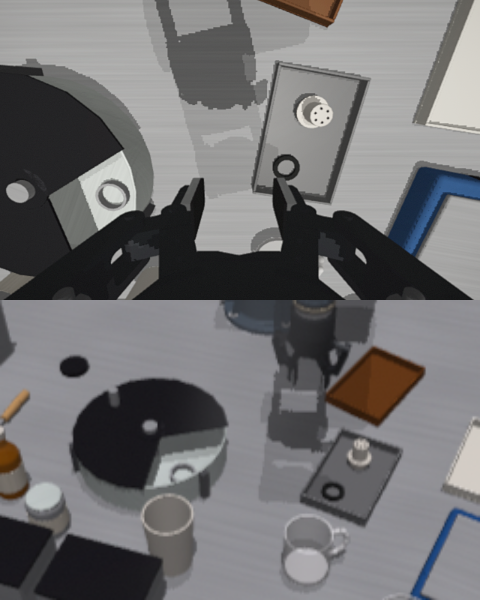

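The head stands upright in the tray's free half, at (315,112) in the upper view. The opening sits over the empty socket at (113,195), and the gripper is clear. Handing in.

```bash
python3 -c "
from station import manip
print(manip.sign_off())"
```

```text
the job is handed in; nothing more can be done
None
```

The loose head was head_a (socket 0): it now stands upright in the grey tray's free half, the cover's opening is over its empty socket to within about 5 mm, and the job is handed in with no verdict shown; head_b proved locked (about 33 N pull), head_c was not tested, and nothing else looked moved in the last pictures.

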